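# Line up the sharpening blocks by size on the stone rack

## Task

Put the four sharpening and sanding blocks on the stone rack in order of size, one lying flat, right way up, on each green pad: the largest on the pad next to the red stud, then each next smaller one, the smallest farthest from it. Centre each block on its pad with its length along the pad's length, and leave the black loupe standing where it is.

Things in the scene. Friction and masses are not known exactly. Their poses are not given: they have to be found in the camera images.
- wood_block: Largest of the four: sanding block of brown wood with a grey steel plate on top, 44 wide x 74 long x 32 mm high, about 0.13 kg. Loose, on the plywood stand (top at z = 0.102), right way up at the start. Origin: centre of its underside; y along its length, x across its width, z up.
- oilstone: Second largest: near-black oilstone, 40 x 62 x 26 mm high, about 0.16 kg. Loose, on the plywood stand (top at z = 0.102), right way up at the start. Origin: centre of its underside; y along its length, x across its width, z up.
- slip_stone: Third: dark blue-grey slip stone, 28 x 50 x 15 mm high, about 0.05 kg. Loose, on the plywood stand (top at z = 0.102), right way up at the start. Origin: centre of its underside; y along its length, x across its width, z up.
- slip_white: Smallest: beige slip stone, 22 x 42 x 13 mm high, about 0.03 kg. Loose, on the plywood stand (top at z = 0.102), right way up at the start. Origin: centre of its underside; y along its length, x across its width, z up.
- pad_1: Green pad of the fixed aluminium stone rack, 80 mm long (pad x, across the rack) by 46 mm wide (pad y, along the rack), 2 mm thick; origin: centre of its underside; its top is 12 mm above the plywood stand, z = 0.114. First pad of the row, at the robot's left (+y) end. 
- pad_2: Green pad of the fixed aluminium stone rack, 80 mm long (pad x, across the rack) by 46 mm wide (pad y, along the rack), 2 mm thick; origin: centre of its underside; its top is 12 mm above the plywood stand, z = 0.114. Second from the left. The pads lie in one straight row, centres 74 mm apart, all turned alike.
- pad_3: Green pad of the fixed aluminium stone rack, 80 mm long (pad x, across the rack) by 46 mm wide (pad y, along the rack), 2 mm thick; origin: centre of its underside; its top is 12 mm above the plywood stand, z = 0.114. Third from the left. Behind all the pads (+x side), 43 mm from their centres, runs a fence only 4 mm higher than they are.
- pad_4: Green pad of the fixed aluminium stone rack, 80 mm long (pad x, across the rack) by 46 mm wide (pad y, along the rack), 2 mm thick; origin: centre of its underside; its top is 12 mm above the plywood stand, z = 0.114. Last, at the right (-y) end.
- red_stud: Fixed red stud, 16 mm across and 9 mm high, on one end of the rack, 37 mm beyond the centre of the nearest pad (pad_1 or pad_4, it varies); it marks the end where the largest belongs. The other end has a like stud in white. Origin: centre of its underside.
- loupe: Bystander, loose: black eye loupe, 34 mm across the top, 34 mm high, standing upright among the blocks and easily knocked. Origin: centre of its underside. Fixed things to keep the arm clear of: a red lamp boom rising from (0.32, 0.03, 0.39) to (0.42, -0.27, 0.51), and a lamp post right of the stand at (0.47, -0.60), so come in over the stand's middle.
Not all that is in view belongs to the job. What is shaped like the slip_white but purple is not meant.

How it is judged (in metres and radians):
At the end, for the whole second after the job is handed in: Counted from the red stud the pads carry wood_block, oilstone, slip_stone, slip_white: each centre within 12 mm of its pad's centre, length within 12 degrees of the pad's length, resting on the pad upright, at rest; the loupe within 30 mm of its start (((horizontal distance between red_stud and pad_1 below 0.09 m and horizontal distance between wood_block and pad_1 below 0.012 m and angle between the y axis of wood_block and the x axis of pad_1, either way round below 0.21 rad and z of wood_block in the frame of pad_1 between -0.002 and 0.006 m and angle between each of wood_block, oilstone, slip_stone, slip_white's own z axis and vertical below 0.1 rad and horizontal distance between oilstone and pad_2 below 0.012 m and angle between the y axis of oilstone and the x axis of pad_2, either way round below 0.21 rad and z of oilstone in the frame of pad_2 between -0.002 and 0.006 m and horizontal distance between slip_stone and pad_3 below 0.012 m and angle between the y axis of slip_stone and the x axis of pad_3, either way round below 0.21 rad and z of slip_stone in the frame of pad_3 between -0.002 and 0.006 m and horizontal distance between slip_white and pad_4 below 0.012 m and angle between the y axis of slip_white and the x axis of pad_4, either way round below 0.21 rad and z of slip_white in the frame of pad_4 between -0.002 and 0.006 m) or (horizontal distance between red_stud and pad_4 below 0.09 m and horizontal distance between wood_block and pad_4 below 0.012 m and angle between the y axis of wood_block and the x axis of pad_4, either way round below 0.21 rad and z of wood_block in the frame of pad_4 between -0.002 and 0.006 m and angle between each of wood_block, oilstone, slip_stone, slip_white's own z axis and vertical below 0.1 rad and horizontal distance between oilstone and pad_3 below 0.012 m and angle between the y axis of oilstone and the x axis of pad_3, either way round below 0.21 rad and z of oilstone in the frame of pad_3 between -0.002 and 0.006 m and horizontal distance between slip_stone and pad_2 below 0.012 m and angle between the y axis of slip_stone and the x axis of pad_2, either way round below 0.21 rad and z of slip_stone in the frame of pad_2 between -0.002 and 0.006 m and horizontal distance between slip_white and pad_1 below 0.012 m and angle between the y axis of slip_white and the x axis of pad_1, either way round below 0.21 rad and z of slip_white in the frame of pad_1 between -0.002 and 0.006 m)) and linear speed of each of wood_block, oilstone, slip_stone, slip_white below 0.02 m/s and distance of loupe from where it was at the start of the episode below 0.03 m); the robot touches nothing.
It also fails if it takes over 104 s, if anything falls off the work surface, if the arm or the gripper's body presses on something with over 40 N, if the wrist force passes 120 N, or if a joint passes its speed limit or range.

## Robot

A 6-joint arm with a two-finger parallel gripper is mounted at the origin on a cart in front of the work surface, level with it; the furniture and walls round the work are solid. World frame = base frame: x ahead of the robot, y to its left, z up, the work surface at z = 0. Lengths are in m, angles in degrees, forces in N, time in s.
With the tool pointing down it reaches from about 0.375 to 0.9 m from the base axis. Payload 3.1 kg.
Tool frame: the origin (TCP) lies midway between the tips of the shut fingers; the grasp point (between the pads) lies 19 mm behind it (manip.grasp_offset is the z of the grasp point in the tool frame, in m); z points along the fingers, y is the line along which they close (so a half turn about z gives the same grasp; the last joint's range is limited). The gripper opens to 85 mm and grips with 20 to 120 N. Pads are 22 mm wide; open, the fingers measure 114 mm over their backs; the gripper's body (76 mm by 85 mm) begins 54 mm behind the grasp point. The pads swing forward as they close: fully open they stand 13 mm farther back than shut.
Start: joints at [-74.8, 30.224, 82.088, -0, 67.689, -10.227], TCP at [0.268, -0.564, 0.231] pointing down, gripper open.
Joint ranges: [-176.69, 176.69], [-43.24, 126.21], [12.49, 139.97], [-82, 262], [0, 151.66], [-163.58, 163.58]. Speed limits (degrees/s): [159.86, 159.86, 180, 180, 180, 180].

## Interface

Orientations are given as a 3x3 rotation matrix whose columns are the frame's x, y, z axes.
In Python, from plant import manip, optics, ticket, search_frame, trace gives the robot as it stands.
- The arm moves only by the shell command python3 -m crank 'ROWS' [FORCE]. ROWS is JSON, one flat list of numbers, 7 for each row, row after row: the finger opening in m, from 0 to 0.0854, then the shift along the tool's x, y, z in m, then the turn, a rotation vector about the tool's x, y, z in rad. A call has 1 to 8 rows; each row is the pose to reach, as a shift and turn from the pose commanded when the call began, along the tool's axes at that moment; what a row does not reach only later rows make up. A row lasts 1/12 s, in which the tool goes at most 41.7 mm and 7.16 degrees, less where a joint would pass 70% of its speed; a pose out of reach is approached as far as the arm can. A call with a gripper value outside its range is refused whole. The fingers move at their own pace and stop on an object; FORCE is the grip in N (left out, the last holds). Time passes only in rows, so rows that repeat a pose let the fingers close. It gives the time, the measured TCP pose, the force, the opening and the grip force at its end, in the units of the state.
- manip.state(): the state, without advancing time (a new reading comes with each control period).
- optics.capture(name): name is "scene" or "top"; returns a dict with "image" (420x560x3 uint8, red, green, blue), "fx", "fy", "cx", "cy" (pixels), "k1" (the pictures are not rectified: a ray, as slopes to the right and down, at radius r is drawn at 1 + k1 r^2 times it, then the intrinsics apply), "rvec" (rotation vector, rad) and "tvec" (3), from world to camera coordinates, as OpenCV has them. Camera axes: x right, y down, z forward; pixel columns grow to the right and rows downward; lengths in m; the calibration is good to about 2 mm. A picture is of the moment at which its call begins. There is no depth.
- ticket.hand_in(): hands the job in; it is judged then, once.
Trained networks look in a picture, given as the dict that the camera call returned (one of the last four; its "shot" number tells which), for a name from the list of things; names that differ only in an ending like _2 or _b are one class to them, and where a whole thing is asked for, a point or a joint stands for the part that bears it (a point fixed in the world has none). Each returns a list of dicts, best first, with "confidence" (0 to 1); they miss things now and then, are a little off and sometimes report something else, mostly with a low value. They report only what shows in the picture. A call takes as long as a camera call. They do not tell look-alikes from the thing itself.
- search_frame(picture, label): "at" ([x, y, z] in m, in world coordinates, good to about 4 mm: the middle of the surface that is visible of it).
- trace(picture, label): "mask" (420x560 bool, what is visible of it).
The state is a dict: "t": time; "q": joint angles; "qd": joint speeds; "joint_efforts": joint torques, N m; "ee_pos": TCP position; "orientation": TCP orientation; "force": force on the tool from outside, world axes, zero at the start; "moment": the same for the moment, N m; "gripper_width": finger opening in m; "gripper_force": force on a finger pad.
Only numpy, scipy, OpenCV 4.12 (cv2) and the standard library are available. Lean on these libraries where they do the work, as an engineer would, in place of code of your own. Each camera call takes 0.05 s, during which the arm holds its last target. There are 200 camera calls.

## Working session

There is one attempt and no reset: what is moved stays moved. The work goes in short steps, Python scripts to look and compute and a shell command to move; the robot and the scene stay as the last step left them, time stands still between calls to the robot, and variables do not carry over. Pictures are saved under pics/ and viewed, at most 14 in all, crops included, and the job is handed in when it is done.

```bash
ls; mkdir -p pics; cat > look.py <<'E'
import cv2, numpy as np
from plant import manip, optics, ticket, search_frame, trace
def save(p,n,crop=None,s=1):
    im=p["image"][:,:,::-1]
    if crop: im=im[crop[1]:crop[3],crop[0]:crop[2]]
    cv2.imwrite("pics/"+n,cv2.resize(im,None,fx=s,fy=s,interpolation=cv2.INTER_CUBIC))
def back(p,uv,z):
    "pixels (n,2) to world points on height z"
    uv=np.atleast_2d(np.asarray(uv,float)); d=np.c_[(uv[:,0]-p["cx"])/p["fx"],(uv[:,1]-p["cy"])/p["fy"]]
    u=d.copy()
    for _ in range(20): u=d/(1+p["k1"]*(u**2).sum(1,keepdims=True))
    R=cv2.Rodrigues(np.array(p["rvec"],float))[0]; C=-R.T@np.array(p["tvec"],float).ravel()
    r=np.c_[u,np.ones(len(u))]@R
    return C+r*((z-C[2])/r[:,2])[:,None]
def proj(p,X):
    R=cv2.Rodrigues(np.array(p["rvec"],float))[0]; c=np.atleast_2d(X)@R.T+np.array(p["tvec"],float).ravel()
    u=c[:,:2]/c[:,2:]; u=u*(1+p["k1"]*(u**2).sum(1,keepdims=True))
    return u*[p["fx"],p["fy"]]+[p["cx"],p["cy"]]
E
python3 - <<'E'
from look import *
P={n:optics.capture(n) for n in("scene","top")}
for n,p in P.items():
    save(p,n+"0.png",None,1.4)
    R=cv2.Rodrigues(np.array(p["rvec"],float))[0]; print(n,"C",(-R.T@np.array(p["tvec"]).ravel()).round(3))
    for l in "wood_block oilstone slip_stone slip_white pad_1 red_stud loupe".split():
        print(l,[(np.round(d["at"],3).tolist(),proj(p,d["at"])[0].round().tolist(),round(d["confidence"],2)) for d in search_frame(p,l)[:5]])
print(manip.state()["orientation"],manip.grasp_offset)
E
```

```text
pics
scene C [-0.028  0.383  0.741]
wood_block [([0.475, 0.125, 0.13], [257.0, 269.0], 0.98)]
oilstone [([0.497, -0.087, 0.132], [330.0, 228.0], 0.77)]
slip_stone [([0.484, 0.22, 0.118], [216.0, 288.0], 0.67)]
slip_white [([0.478, 0.026, 0.116], [295.0, 256.0], 0.62), ([0.474, 0.125, 0.133], [257.0, 268.0], 0.31)]
pad_1 [([0.616, -0.197, 0.113], [334.0, 195.0], 0.74), ([0.618, -0.276, 0.114], [355.0, 186.0], 0.63), ([0.597, -0.131, 0.117], [319.0, 205.0], 0.6)]
red_stud []
loupe []
top C [ 0.551 -0.077  1.135]
wood_block [([0.489, 0.126, 0.137], [185.0, 282.0], 0.68)]
oilstone [([0.509, -0.094, 0.127], [283.0, 272.0], 0.72)]
slip_stone [([0.488, 0.218, 0.117], [147.0, 282.0], 0.7)]
slip_white [([0.847, -0.095, 0.01], [281.0, 140.0], 0.48), ([0.487, 0.021, 0.114], [233.0, 282.0], 0.46)]
pad_1 [([0.608, -0.275, 0.116], [360.0, 229.0], 0.87), ([0.604, -0.209, 0.116], [332.0, 230.0], 0.77), ([0.609, -0.352, 0.112], [392.0, 228.0], 0.76), ([0.596, -0.13, 0.112], [298.0, 234.0], 0.63)]
red_stud []
loupe [([0.503, -0.392, 0.13], [413.0, 274.0], 0.75)]
[[ 9.03128641e-01  4.29370070e-01  4.05685804e-05]
 [ 4.29370071e-01 -9.03128641e-01 -1.99998216e-05]
 [ 2.80513220e-05  3.54813460e-05 -9.99999999e-01]] -0.0187
```

View pics/top0.png

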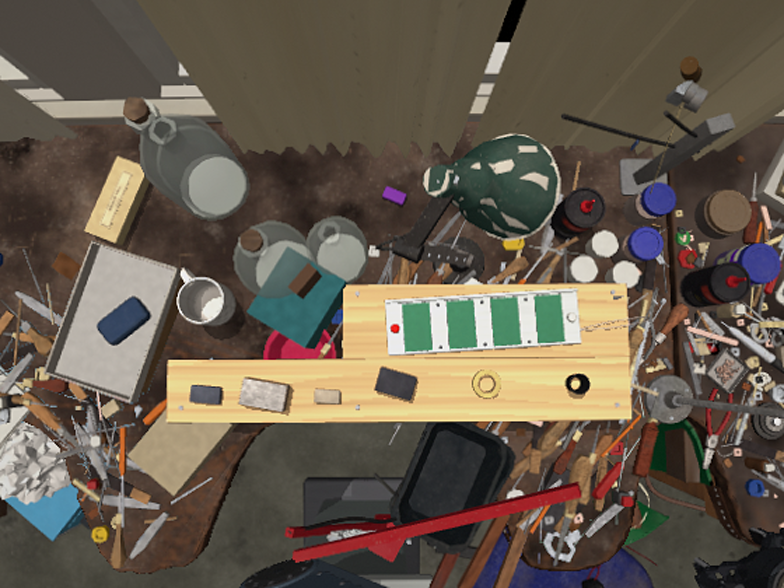

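View pics/scene0.png

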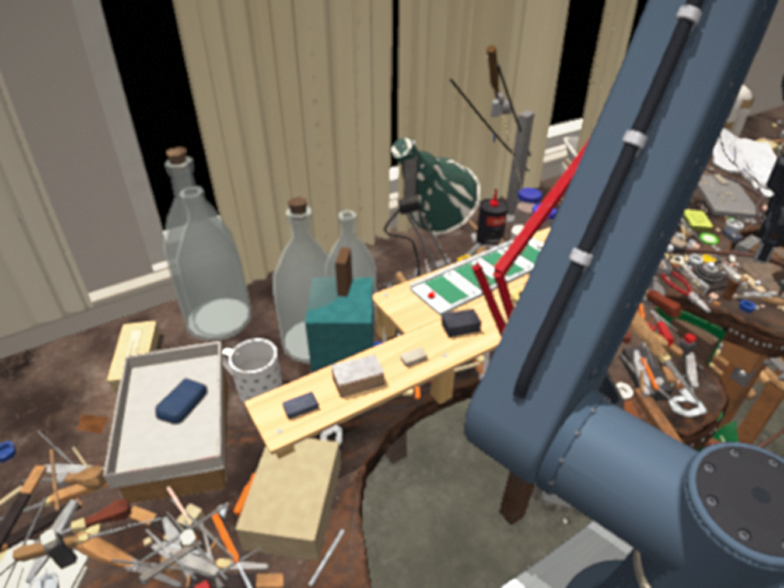

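The top picture shows the plywood stand with, left to right (px in the 784-wide picture), slip stone (205,394), wood block (265,394), beige slip (327,396), oilstone (396,384), a brass ring (487,384) and the loupe (577,383). The rack runs from the red stud (395,328) at the +y end to the white stud (572,317), so the largest goes on pad_1.

Look-alikes: for slip_white, the beige one at (327,396) on the stand fits and the purple one at (395,196) does not. For slip_stone, the blue-grey one at (205,394) on the stand fits, and the blue thing at (122,320) in the tray does not. I'll confirm both in a crop.

```bash
cat >> look.py <<'E'
from scipy.optimize import minimize
DIM=dict(wood_block=(44,74,32),oilstone=(40,62,26),slip_stone=(28,50,15),slip_white=(22,42,13))
def sil(p,x,y,a,w,l,h,z,S=8):
    c,s=np.cos(a),np.sin(a)
    X=[(x+c*i*w/2-s*j*l/2,y+s*i*w/2+c*j*l/2,z+k*h) for i in(-1,1) for j in(-1,1) for k in(0,1)]
    m=np.zeros((420,560),np.uint8)
    cv2.fillConvexPoly(m,cv2.convexHull(((proj(p,X))*256).round().astype(np.int32)),1,cv2.LINE_AA,8)
    f=np.zeros((420*4,560*4),np.uint8)
    cv2.fillConvexPoly(f,cv2.convexHull(((proj(p,X)+.5)*4*256).round().astype(np.int32)),255,cv2.LINE_8,8)
    return cv2.resize(f,(560,420),interpolation=cv2.INTER_AREA)/255.
def fit(p,mask,dims,z):
    "pose (x,y,yaw of length axis y) of a box from its mask"
    w,l,h=dims; m=mask.astype(float); uv=np.argwhere(mask)[:,::-1].mean(0); x,y=back(p,uv,z+h*.8)[0,:2]
    best=None
    for a in np.radians([0,45,90,135]):
        r=minimize(lambda v:np.abs(sil(p,v[0],v[1],v[2],w,l,h,z)-m).sum()/m.sum(),[x,y,a],method="Nelder-Mead",
          options=dict(initial_simplex=[[x,y,a],[x+.01,y,a],[x,y+.01,a],[x,y,a+.5]],maxiter=250))
        if best is None or r.fun<best.fun: best=r
    return best.x,best.fun
def boxes(p,names=DIM,z=0.102):
    out={}
    for n in names:
        t=[d for d in trace(p,n) if d["mask"].sum()>40]
        for d in t:
            u=np.argwhere(d["mask"])[:,::-1].mean(0); X=back(p,u,.12)[0]
            if not(.4<X[0]<.7 and -.5<X[1]<.3): continue
            v,e=fit(p,d["mask"],np.array(DIM[n])/1000,z)
            print(n,v[:2].round(4),"yaw",round(np.degrees(v[2])%180,1),"err",round(e,2),"conf",round(d["confidence"],2),u.round()); out.setdefault(n,v)
    return out
E
python3 - <<'E'
from look import *
p=optics.capture("top"); save(p,"crop1.png",(60,120,460,310),2)
boxes(p)
im=p["image"].astype(int); g=((im[:,:,1]>im[:,:,0]+30)&(im[:,:,1]>im[:,:,2]+15)).astype(np.uint8)
n,lab,st,ce=cv2.connectedComponentsWithStats(g)
for i in range(1,n):
    if 300<st[i,4]<2000:
        X=back(p,ce[i],.114)[0]
        if .5<X[0]<.7 and -.45<X[1]<0:
            c=back(p,cv2.boxPoints(cv2.minAreaRect(np.argwhere(lab==i)[:,::-1].astype(np.float32))),.114)[:,:2]
            v,e=fit(p,lab==i,(.046,.080,.001),.113)
            print("pad",X.round(4),ce[i].round(),v[:2].round(4),np.degrees(v[2])%180,round(e,2))
r=((im[:,:,0]>150)&(im[:,:,1]<60))
for X in (): pass
print([d["at"].round(3) if hasattr(d["at"],"round") else np.round(d["at"],3) for d in search_frame(p,"loupe")], back(p,[577/1.4,383/1.4],.136))
E
python3 -m crank '[0.085,0,0,-0.04,0,0,0,0.085,0,0,-0.08,0,0,0,0.085,0,0,-0.12,0,0,0,0.085,0,0,-0.15,0,0,0]' 40
python3 -c "
from plant import manip;s=manip.state();print(s['q'],s['ee_pos'],s['force'])"
```

```text
wood_block [0.488  0.1205] yaw 172.5 err 0.17 conf 0.74 [189. 282.]
oilstone [ 0.5067 -0.0926] yaw 164.4 err 0.09 conf 0.56 [282. 273.]
slip_stone [0.4885 0.2217] yaw 175.8 err 0.09 conf 0.68 [146. 282.]
slip_white [0.4857 0.0213] yaw 179.7 err 0.14 conf 0.45 [233. 282.]
pad [ 0.6103 -0.3505  0.114 ] [392. 227.] [ 0.6105 -0.3506] 92.72275885199157 0.08
pad [ 0.6066 -0.2771  0.114 ] [361. 229.] [ 0.6071 -0.2769] 93.71462719868218 0.06
pad [ 0.6024 -0.203   0.114 ] [329. 231.] [ 0.6029 -0.2029] 93.58569142521056 0.06
pad [ 0.5985 -0.1292  0.114 ] [297. 233.] [ 0.599 -0.129] 93.11088864227501 0.05
[array([ 0.503, -0.394,  0.132])] [[ 0.50349146 -0.38752491  0.136     ]]
t: 1.43
ee_pos: [0.2686, -0.565, 0.385]
orientation: [[0.903, 0.429, 0.001], [0.429, -0.903, -0.004], [-0.001, 0.004, -1.0]]
force: [0.7, -0.7, 0.2]
gripper_width: 0.0849
gripper_force: 0.0
[-7.47941621e+01  2.29382706e+01  6.99913991e+01  3.29806613e-03
  8.68398807e+01 -1.02300710e+01] [ 0.26862503 -0.56504163  0.38503577] [ 0.69360748 -0.71019856  0.23656394]
```

View pics/crop1.png

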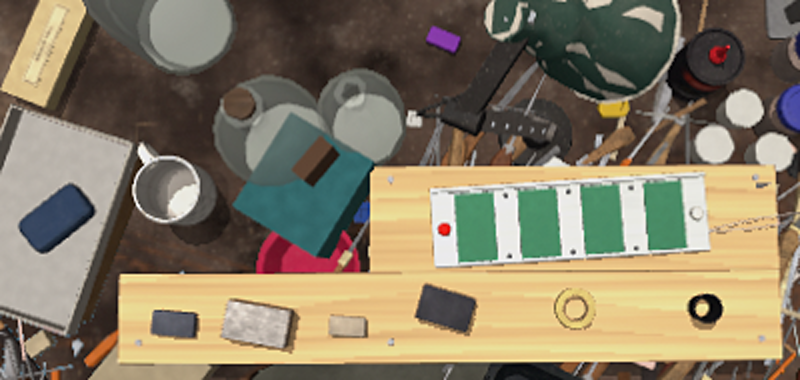

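The crop confirms it: beige slip, blue-grey slip stone, oilstone and wood block are on the stand, the purple piece is far behind on the bench, and the blue one in the tray is rounded. Next I retract upwards and gather joint readings so I can work out the clearance to the boom.

```bash

q(){ python3 -c "
from plant import manip;import numpy as np;s=manip.state();print(np.round(s['q'],2).tolist(),np.round(s['ee_pos'],4).tolist(),file=open('log.txt','a'));print(np.round(s['q'],1),np.round(s['force'],1))"; }
q
python3 -m crank '[0.085,0,-0.03,-0.02,0,0,0,0.085,0,-0.06,-0.05,0,0,0,0.085,0,-0.09,-0.08,0,0,0,0.085,0,-0.12,-0.10,0,0,0,0.085,0,-0.12,-0.10,0,0,0]'; q
python3 -m crank '[0.085,0,0,-0.03,0,0,0,0.085,0,0,-0.06,0,0,0,0.085,0,0,-0.09,0,0,0,0.085,0,0,-0.10,0,0,0,0.085,0,0,-0.10,0,0,0]'; q
python3 - <<'E'
from look import *
p=optics.capture("top"); save(p,"t2.png",None,1.4)
im=cv2.cvtColor(p["image"],cv2.COLOR_RGB2LAB).astype(float)
for n,(x,y) in dict(wood_block=(.488,.1205),oilstone=(.5067,-.0926),slip_stone=(.4885,.2217),slip_white=(.4857,.0213)).items():
    d=np.array(DIM[n])/1000; near=sil(p,x,y,0,.075,.1,.02,.102)>0
    ply=np.median(im[near&~(sil(p,x,y,0,.06,.085,.02,.102)>0)],0); dd=np.linalg.norm((im-ply)*[.6,1,1],axis=2)
    mk=(near&(dd>14)); k,lab,st,_=cv2.connectedComponentsWithStats(mk.astype(np.uint8)); mk=lab==1+st[1:,4].argmax()
    v,e=fit(p,mk,d,.102); print(n,v[:2].round(4),np.degrees(v[2])%180,round(e,2),mk.sum())
E
cat log.txt
```

```text
[-74.8  22.9  70.    0.   86.8 -10.2] [ 0.7 -0.7  0.2]
t: 1.85
ee_pos: [0.2159, -0.4532, 0.4878]
orientation: [[0.903, 0.429, 0.002], [0.429, -0.903, -0.009], [-0.002, 0.009, -1.0]]
force: [1.0, 0.2, 0.2]
gripper_width: 0.085
gripper_force: 0.0
[-77.3   8.3  75.5  -0.   95.6 -12.7] [1.  0.2 0.2]
t: 2.27
ee_pos: [0.2171, -0.4571, 0.5843]
orientation: [[0.903, 0.429, 0.002], [0.429, -0.903, -0.007], [-0.001, 0.007, -1.0]]
force: [-0.3, -0.5, 0.3]
gripper_width: 0.0847
gripper_force: 0.0
[-77.3   8.3  62.    0.  109.3 -12.7] [-0.3 -0.5  0.3]
wood_block [0.4881 0.1198] 167.54053411490628 0.12 831
oilstone [ 0.5048 -0.0937] 161.13564398183505 0.14 584
slip_stone [0.4878 0.2201] 173.7090138906379 0.1 336
slip_white [0.4848 0.0196] 175.83805604690835 0.18 236
[-74.79, 22.94, 69.99, 0.0, 86.84, -10.23] [0.2686, -0.565, 0.385]
[-77.28, 8.34, 75.51, -0.03, 95.63, -12.72] [0.2159, -0.4532, 0.4878]
[-77.26, 8.26, 62.0, 0.0, 109.34, -12.69] [0.2171, -0.4571, 0.5843]
```

View pics/t2.png

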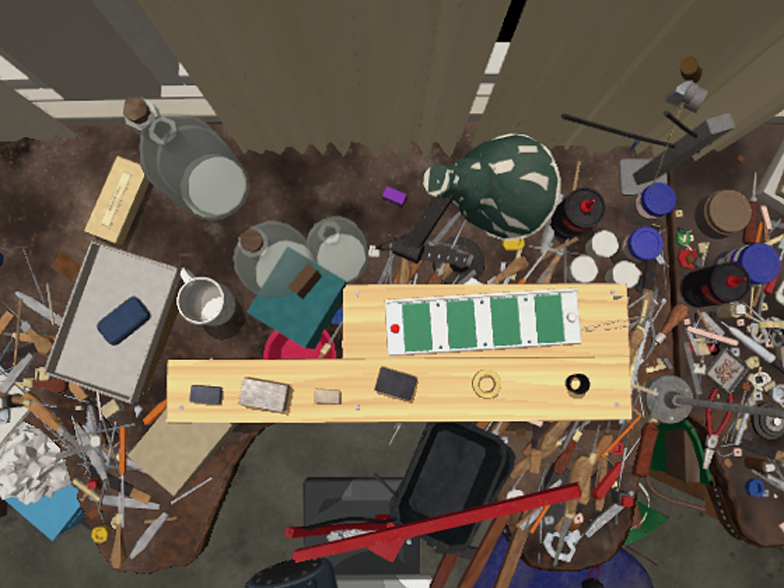

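```bash
cat > kin.py <<'E'
import numpy as np, ast
from scipy.optimize import brentq, fsolve
D=[([-74.8,30.224,82.088,0,67.689,-10.227],[.268,-.564,.231])]
for l in open("log.txt"): D.append([ast.literal_eval(s+"]") for s in l.strip().split("]")[:2]])
A=[];B=[];lat=[]
for q,e in D:
    q1,q2,s=np.radians([q[0],q[1],q[1]+q[2]]); r=e[0]*np.cos(q1)+e[1]*np.sin(q1); lat.append(-e[0]*np.sin(q1)+e[1]*np.cos(q1))
    A+=[[np.sin(q2),np.sin(s),np.cos(s),1,0],[np.cos(q2),np.cos(s),-np.sin(s),0,1]]; B+=[r,e[2]]
A=np.array(A);B=np.array(B);sol,res,_,sv=np.linalg.lstsq(A,B,rcond=None)
L1,L2,b,a,h=sol; d=np.mean(lat)
E
python3 - <<'E'
from kin import *
from look import *
print("L1 L2 b a h",sol.round(4),"lat",np.round(lat,4),"resid",np.abs(A@sol-B).max(),sv)
p=optics.capture("top"); print(proj(p,[[.32,.03,.39],[.42,-.27,.51]])*1.4)
p=optics.capture("scene"); print(proj(p,[[.32,.03,.39],[.42,-.27,.51],[0,0,.1],[0,0,.4]])*1.4)
E
```

```text
L1 L2 b a h [ 0.5804  0.3937  0.1138  0.0016 -0.0158] lat [0.1107 0.111  0.1108 0.111 ] resid 0.00043973640865924146 [3.44206995 2.80344941 0.37667789 0.37506187 0.10133239]
[[295.65842983 552.14780243]
 [578.75989429 484.69836563]]
[[494.87886348 270.89098299]
 [623.95831337  95.25526396]
 [663.24286657 611.31487355]
 [791.71803687 457.21983831]]
```

The fit gives residuals below 0.5 mm, so the geometry is reliable: at work the arm straddles the boom, with the elbow above it and the hand beyond it. I cross high, around the boom tip.

```bash
cat > go.py <<'E'
import sys, numpy as np
from scipy.spatial.transform import Rotation as Ro
from plant import manip
def plan(x,y,z,yaw):
    "shift and turn, in tool axes, from the measured pose to a tool-down pose with tool y at yaw (deg)"
    s=manip.state(); R=np.array(s["orientation"]); c,n=np.cos(np.radians(yaw)),np.sin(np.radians(yaw))
    T=np.array([[-n,c,0],[c,n,0],[0,0,-1]])
    print("at",np.round(s["ee_pos"],4),"q",np.round(s["q"],1),"F",np.round(s["force"],1),"w",round(s["gripper_width"],4))
    print("shift",np.round(R.T@(np.array([x,y,z])-s["ee_pos"]),4),"turn",np.round(Ro.from_matrix(R.T@T.T.T if 0 else R.T@np.column_stack([[-n,c,0],[c,n,0],[0,0,-1]])).as_rotvec(),3))
plan(*map(float,sys.argv[1:]))
E
python3 -m crank '[0.085,0.238,-0.028,-0.02,0,0,-0.83,0.085,0.238,-0.028,-0.02,0,0,-0.83,0.085,0.238,-0.028,-0.02,0,0,-0.83,0.085,0.238,-0.028,-0.02,0,0,-0.83,0.085,0.238,-0.028,-0.02,0,0,-0.83,0.085,0.238,-0.028,-0.02,0,0,-0.83,0.085,0.238,-0.028,-0.02,0,0,-0.83,0.085,0.238,-0.028,-0.02,0,0,-0.83]'
python3 go.py 0.52 -0.093 0.59 -17
python3 -c "
from look import *
save(optics.capture('scene'),'s3.png',None,1.4)"
```

```text
t: 3.08
ee_pos: [0.4212, -0.3272, 0.5991]
orientation: [[0.288, 0.958, -0.003], [0.958, -0.288, 0.003], [0.002, -0.004, -1.0]]
force: [0.5, -0.3, -0.4]
gripper_width: 0.0851
gripper_force: 0.0
at [ 0.4212 -0.3272  0.5991] q [-49.8  11.5  55.8  -0.  112.9 -33.1] F [ 0.5 -0.3 -0.4] w 0.0851
shift [0.2527 0.0273 0.0095] turn [-0.004 -0.002  0.005]
```

View pics/s3.png

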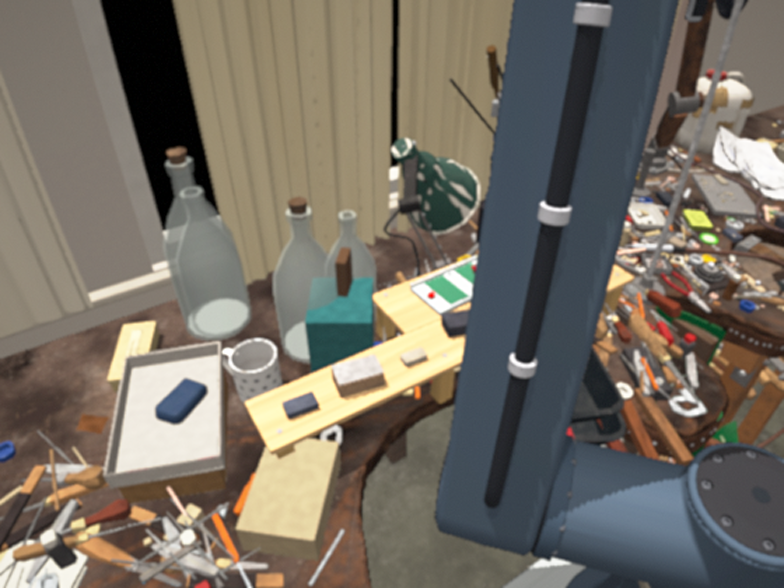

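The scene view shows only the upper arm in front and the blocks undisturbed; the boom is hidden behind the arm. I carry on over the oilstone.

```bash

python3 -m crank '[0.085,0.253,0.02,0.01,0,0,0,0.085,0.253,0.02,0.01,0,0,0,0.085,0.253,0.02,0.01,0,0,0,0.085,0.253,0.02,0.01,0,0,0,0.085,0.253,0.02,0.01,0,0,0,0.085,0.253,0.02,0.01,0,0,0,0.085,0.253,0.02,0.01,0,0,0,0.085,0.253,0.02,0.01,0,0,0]'
python3 go.py 0.506 -0.093 0.25 -17
python3 -c "
import go" 2>/dev/null; python3 - <<'E'
from look import *
save(optics.capture('scene'),'s4.png',None,1.4)
E
```

```text
t: 3.8
ee_pos: [0.5128, -0.0912, 0.5902]
orientation: [[0.292, 0.956, -0.002], [0.956, -0.292, 0.001], [0.0, -0.002, -1.0]]
force: [-0.4, -0.2, -0.1]
gripper_width: 0.0849
gripper_force: 0.0
at [ 0.5128 -0.0912  0.5902] q [-22.4  10.1  58.9  -0.  111.1  -5.4] F [-0.4 -0.2 -0.1] w 0.0849
shift [-0.0037 -0.0052  0.3403] turn [-0.002 -0.     0.001]
```

View pics/s4.png

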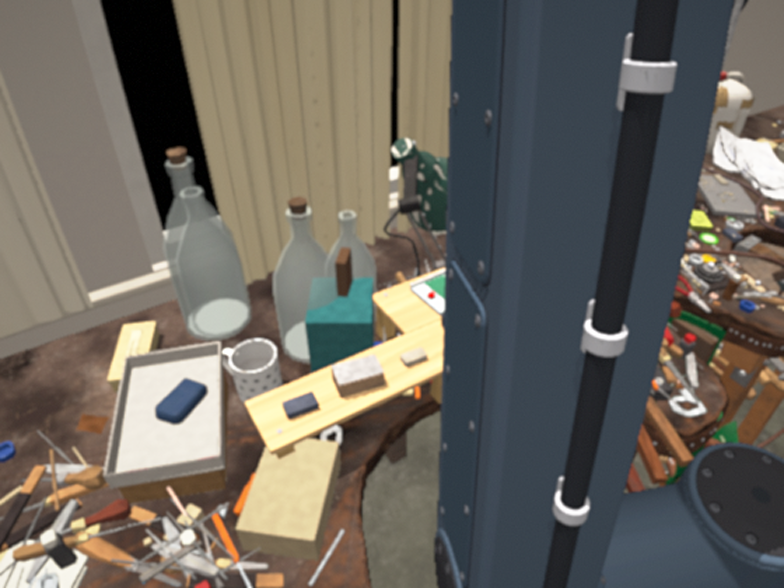

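Only the upper arm and the untouched left half of the stand show here; there is no contact. I descend in stages, watching the force.

```bash

python3 -m crank '[0.085,-0.002,-0.003,0.035,0,0,0,0.085,-0.004,-0.005,0.07,0,0,0,0.085,-0.004,-0.005,0.105,0,0,0,0.085,-0.004,-0.005,0.14,0,0,0,0.085,-0.004,-0.005,0.17,0,0,0,0.085,-0.004,-0.005,0.2,0,0,0]'
python3 -m crank '[0.085,0,0,0.03,0,0,0,0.085,0,0,0.06,0,0,0,0.085,0,0,0.09,0,0,0,0.085,0,0,0.12,0,0,0,0.085,0,0,0.15,0,0,0,0.085,0,0,0.16,0,0,0,0.085,0,0,0.16,0,0,0]'
python3 go.py 0.506 -0.093 0.106 -17
python3 - <<'E'
from look import *
p=optics.capture('top'); save(p,'t5.png',None,1.4)
E
```

```text
t: 4.35
ee_pos: [0.5056, -0.0974, 0.3893]
orientation: [[0.298, 0.955, -0.001], [0.955, -0.298, -0.0], [-0.001, -0.001, -1.0]]
force: [0.4, -0.6, -0.6]
gripper_width: 0.0849
gripper_force: 0.0
t: 4.93
ee_pos: [0.5045, -0.0961, 0.2286]
orientation: [[0.296, 0.955, -0.007], [0.955, -0.296, 0.002], [0.0, -0.007, -1.0]]
force: [-0.3, -0.5, 0.7]
gripper_width: 0.0851
gripper_force: 0.0
at [ 0.5045 -0.0961  0.2286] q [-23.3  22.   97.8  -0.   60.6  -6. ] F [-0.3 -0.5  0.7] w 0.0851
shift [0.0034 0.0014 0.1226] turn [-0.007 -0.    -0.004]
```

View pics/t5.png

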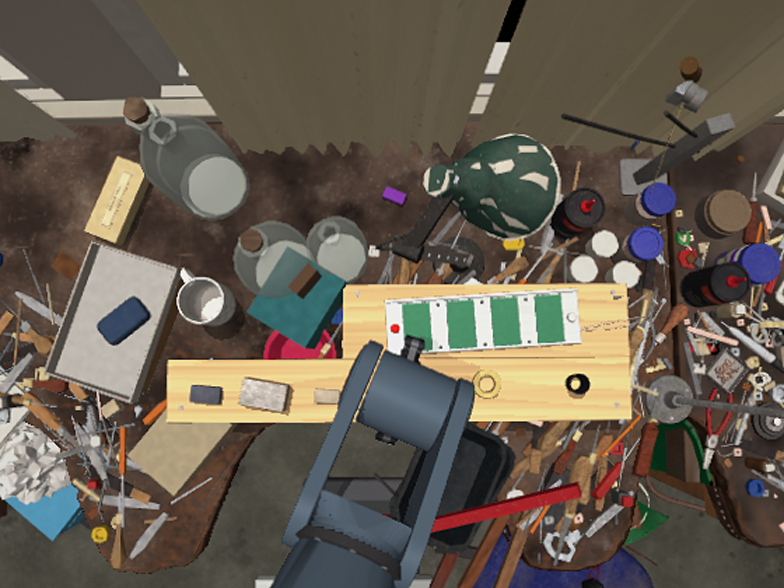

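The top view shows the hand over the oilstone, fingers at (412,345) and (385,435), clear of the beige slip. Now down and grip.

```bash

python3 -m crank '[0.085,0.003,0.001,0.03,0,0,0,0.085,0.003,0.001,0.06,0,0,0,0.085,0.003,0.001,0.09,0,0,0,0.085,0.003,0.001,0.11,0,0,0,0.085,0.003,0.001,0.122,0,0,0,0.085,0.003,0.001,0.122,0,0,0]'
python3 -m crank '[0.03,0,0,0,0,0,0,0.03,0,0,0,0,0,0,0.03,0,0,0,0,0,0,0.03,0,0,0,0,0,0,0.03,0,0,0,0,0,0,0.03,0,0,0,0,0,0]' 40
python3 go.py 0.506 -0.093 0.106 -17
```

```text
t: 5.48
ee_pos: [0.509, -0.0932, 0.1088]
orientation: [[0.294, 0.956, -0.001], [0.956, -0.294, 0.0], [-0.0, -0.001, -1.0]]
force: [-0.2, -0.8, 0.1]
gripper_width: 0.0847
gripper_force: 0.0
t: 5.98
ee_pos: [0.5094, -0.0926, 0.111]
orientation: [[0.293, 0.956, 0.002], [0.956, -0.293, -0.001], [-0.0, 0.002, -1.0]]
force: [-1.8, -1.1, 8.3]
gripper_width: 0.039
gripper_force: 42.0
at [ 0.5094 -0.0926  0.111 ] q [-22.7  32.6 103.7  -0.   43.6  -5.7] F [-1.8 -1.1  8.3] w 0.039
shift [-0.0014 -0.0031  0.005 ] turn [ 0.002  0.    -0.   ]
```

```bash

python3 -m crank '[0.03,0,0,-0.02,0,0,0,0.03,0,0,-0.05,0,0,0,0.03,0,0,-0.08,0,0,0,0.03,0.03,0.01,-0.1,0,0,0.12,0.03,0.03,0.01,-0.1,0,0,0.24]'
python3 go.py 0.603 -0.203 0.2 -87
```

```text
t: 6.4
ee_pos: [0.5325, -0.0652, 0.2149]
orientation: [[0.516, 0.857, 0.014], [0.857, -0.516, -0.002], [0.005, 0.013, -1.0]]
force: [1.2, -0.5, 0.0]
gripper_width: 0.0391
gripper_force: 41.1
at [ 0.5325 -0.0652  0.2149] q [-19.   24.3  96.4   0.2  58.5  12. ] F [ 1.2 -0.5  0. ] w 0.0391
shift [-0.0818  0.1312  0.0161] turn [ 0.009 -0.011  0.977]
```

```bash

python3 -m crank '[0.03,-0.082,0.131,0.01,0,0,0.98,0.03,-0.082,0.131,0.01,0,0,0.98,0.03,-0.082,0.131,0.01,0,0,0.98,0.03,-0.082,0.131,0.01,0,0,0.98,0.03,-0.082,0.131,0.01,0,0,0.98,0.03,-0.082,0.131,0.01,0,0,0.98,0.03,-0.082,0.131,0.01,0,0,0.98,0.03,-0.082,0.131,0.01,0,0,0.98]'
python3 -m crank '[0.03,0,0,0,0,0,0,0.03,0,0,0,0,0,0,0.03,0,0,0,0,0,0]'
python3 go.py 0.603 -0.203 0.125 -87
```

```text
t: 7.07
ee_pos: [0.5976, -0.2042, 0.1994]
orientation: [[0.999, 0.047, -0.0], [0.047, -0.999, 0.0], [-0.0, -0.0, -1.0]]
force: [-0.0, 0.1, -1.0]
gripper_width: 0.0392
gripper_force: 41.1
t: 7.32
ee_pos: [0.5977, -0.2039, 0.1995]
orientation: [[0.998, 0.056, 0.0], [0.056, -0.998, -0.0], [0.0, 0.0, -1.0]]
force: [1.0, -0.2, -1.2]
gripper_width: 0.039
gripper_force: 41.1
at [ 0.5977 -0.2039  0.1995] q [-29.   32.7  82.9   0.   64.3  57.8] F [ 1.  -0.2 -1.2] w 0.039
shift [ 0.0053 -0.0006  0.0745] turn [ 0.    -0.     0.004]
```

```bash

python3 -m crank '[0.03,0.005,0,0.03,0,0,0,0.03,0.005,0,0.055,0,0,0,0.03,0.005,0,0.066,0,0,0,0.03,0.005,0,0.071,0,0,0,0.03,0.005,0,0.074,0,0,0,0.03,0.005,0,0.074,0,0,0]'
python3 go.py 0.603 -0.203 0.123 -87
```

```text
t: 7.82
ee_pos: [0.603, -0.2039, 0.1255]
orientation: [[0.999, 0.054, 0.0], [0.054, -0.999, -0.0], [0.0, 0.0, -1.0]]
force: [-0.6, 0.8, -1.0]
gripper_width: 0.0391
gripper_force: 41.0
at [ 0.603  -0.2039  0.1255] q [-28.7  38.4  85.5  -0.   56.1  58.2] F [-0.6  0.8 -1. ] w 0.0391
shift [ 0.     -0.0009  0.0025] turn [ 0.    -0.     0.002]
```

```bash

python3 -m crank '[0.03,0,0,0.0015,0,0,0,0.03,0,0,0.003,0,0,0,0.03,0,0,0.003,0,0,0]'
python3 go.py 0.603 -0.203 0.123 -87
```

```text
t: 8.07
ee_pos: [0.6032, -0.204, 0.1231]
orientation: [[0.999, 0.054, 0.001], [0.054, -0.999, -0.001], [0.001, 0.001, -1.0]]
force: [-0.4, 0.1, -1.5]
gripper_width: 0.0388
gripper_force: 41.0
at [ 0.6032 -0.204   0.1231] q [-28.7  38.5  85.6  -0.   55.8  58.2] F [-0.4  0.1 -1.5] w 0.0388
shift [-0.0001 -0.001   0.0001] turn [ 0.001 -0.001  0.002]
```

```bash

python3 -m crank '[0.03,0,0,0.001,0,0,0,0.03,0,0,0.002,0,0,0,0.03,0,0,0.002,0,0,0]'|grep -E "ee_pos|force:"
python3 -m crank '[0.03,0,0,0.001,0,0,0,0.03,0,0,0.002,0,0,0,0.03,0,0,0.002,0,0,0]'|grep -E "ee_pos|force:"
```

```text
ee_pos: [0.6032, -0.204, 0.123]
force: [-2.4, 0.6, 9.3]
gripper_force: 42.3
ee_pos: [0.6032, -0.204, 0.123]
force: [-5.7, 2.2, 17.7]
gripper_force: 43.4
```

```bash

python3 -m crank '[0.055,0,0,-0.003,0,0,0,0.055,0,0,-0.003,0,0,0,0.055,0,0,-0.003,0,0,0,0.055,0,0,-0.02,0,0,0,0.055,0,0,-0.05,0,0,0,0.055,0,0,-0.08,0,0,0,0.055,0,0,-0.1,0,0,0,0.085,0,0,-0.12,0,0,0]'
python3 go.py 0.488 0.12 0.24 -10
```

```text
t: 9.23
ee_pos: [0.603, -0.2039, 0.2394]
orientation: [[0.999, 0.054, 0.001], [0.054, -0.999, -0.0], [0.001, 0.0, -1.0]]
force: [-0.1, 0.2, -0.2]
gripper_width: 0.0658
gripper_force: 0.0
at [ 0.603  -0.2039  0.2394] q [-28.7  30.6  79.9   0.   69.5  58.2] F [-0.1  0.2 -0.2] w 0.0658
shift [-0.0974 -0.3296 -0.0008] turn [ 1.000e-03 -0.000e+00 -1.342e+00]
```

```bash

python3 -m crank '[0.085,-0.05,0,-0.01,0,0,-0.12,0.085,-0.1,-0.02,-0.01,0,0,-0.24,0.085,-0.115,-0.06,-0.01,0,0,-0.36,0.085,-0.11,-0.1,-0.01,0,0,-0.48,0.085,-0.105,-0.14,-0.01,0,0,-0.6,0.085,-0.105,-0.18,-0.01,0,0,-0.72,0.085,-0.1,-0.22,-0.01,0,0,-0.84,0.085,-0.1,-0.26,-0.01,0,0,-0.96]'
python3 go.py 0.488 0.12 0.24 -10
```

```text
t: 9.9
ee_pos: [0.4893, 0.0467, 0.2482]
orientation: [[0.524, 0.851, 0.001], [0.851, -0.524, 0.0], [0.0, 0.001, -1.0]]
force: [0.6, -0.7, 0.5]
gripper_width: 0.0848
gripper_force: 0.0
at [0.4893 0.0467 0.2482] q [-7.6 18.6 99.7  0.  61.6 24. ] F [ 0.6 -0.7  0.5] w 0.0848
shift [ 0.0617 -0.0395  0.0082] turn [ 0.001 -0.    -0.377]
```

```bash

python3 -m crank '[0.085,0.03,-0.02,0.008,0,0,-0.12,0.085,0.062,-0.0395,0.008,0,0,-0.24,0.085,0.062,-0.0395,0.008,0,0,-0.37,0.085,0.062,-0.0395,0.008,0,0,-0.377,0.085,0.062,-0.0395,0.008,0,0,-0.377,0.085,0.062,-0.0395,0.008,0,0,-0.377]'
python3 go.py 0.488 0.12 0.11 -10
```

```text
t: 10.4
ee_pos: [0.4885, 0.1178, 0.2401]
orientation: [[0.183, 0.983, -0.0], [0.983, -0.183, -0.0], [-0.0, -0.0, -1.0]]
force: [-0.3, 0.4, 0.1]
gripper_width: 0.0849
gripper_force: 0.0
at [0.4885 0.1178 0.2401] q [ 0.8 20.2 98.8 -0.  61.1 11.3] F [-0.3  0.4  0.1] w 0.0849
shift [ 0.0021 -0.0009  0.1301] turn [-0.     0.    -0.009]
```

```bash

python3 -m crank '[0.085,0.002,-0.001,0.03,0,0,0,0.085,0.002,-0.001,0.06,0,0,0,0.085,0.002,-0.001,0.09,0,0,0,0.085,0.002,-0.001,0.115,0,0,0,0.085,0.002,-0.001,0.13,0,0,0,0.085,0.002,-0.001,0.13,0,0,0]'
python3 -m crank '[0.035,0,0,0,0,0,0,0.035,0,0,0,0,0,0,0.035,0,0,0,0,0,0,0.035,0,0,0,0,0,0,0.035,0,0,0,0,0,0,0.035,0,0,0,0,0,0]' 40 |tail -4
python3 go.py 0.488 0.12 0.11 -10
python3 -m crank '[0.035,0,0,-0.02,0,0,0,0.035,0,0,-0.05,0,0,0,0.035,0,0,-0.08,0,0,0,0.035,0,0,-0.11,0,0,0,0.035,0,0,-0.12,0,0,0]'
python3 go.py 0.50 -0.06 0.24 -55
```

```text
t: 10.9
ee_pos: [0.4858, 0.1191, 0.1074]
orientation: [[0.184, 0.983, -0.007], [0.983, -0.184, -0.0], [-0.001, -0.007, -1.0]]
force: [-0.9, -0.3, -0.4]
gripper_width: 0.0852
gripper_force: 0.0
orientation: [[0.179, 0.984, 0.003], [0.984, -0.179, -0.0], [0.0, 0.003, -1.0]]
force: [-0.9, -1.7, 6.8]
gripper_width: 0.043
gripper_force: 43.0
at [0.4889 0.1206 0.1118] q [  1.1  31.7 105.7  -0.   42.4  11.5] F [-0.9 -1.7  6.8] w 0.043
shift [-0.0007 -0.0008  0.0018] turn [ 0.003 -0.    -0.006]
t: 11.82
ee_pos: [0.4898, 0.1211, 0.2347]
orientation: [[0.179, 0.984, 0.008], [0.984, -0.179, 0.0], [0.002, 0.008, -1.0]]
force: [0.6, 0.3, -1.5]
gripper_width: 0.0432
gripper_force: 42.1
at [0.4898 0.1211 0.2347] q [ 1.2 20.5 99.2  0.  59.8 11.5] F [ 0.6  0.3 -1.5] w 0.0432
shift [-0.1763  0.0424 -0.0053] turn [ 0.007 -0.005  0.78 ]
```

```bash

python3 -m crank '[0.035,-0.025,0.005,-0.005,0,0,0.12,0.035,-0.05,0.01,-0.005,0,0,0.24,0.035,-0.075,0.018,-0.005,0,0,0.36,0.035,-0.1,0.025,-0.005,0,0,0.48,0.035,-0.125,0.032,-0.005,0,0,0.6,0.035,-0.15,0.04,-0.005,0,0,0.72,0.035,-0.176,0.045,-0.005,0,0,0.78,0.035,-0.176,0.045,-0.005,0,0,0.78]'|grep ee_
python3 go.py 0.599 -0.129 0.20 -87
```

```text
ee_pos: [0.5014, -0.0647, 0.2356]
at [ 0.5014 -0.0647  0.2356] q [-20.   20.7  98.8  -0.1  60.4  35.4] F [-0.  -0.3 -1.1] w 0.0434
shift [0.0436 0.1083 0.036 ] turn [ 0.003 -0.001  0.553]
```

```bash

python3 -m crank '[0.035,0.015,0.03,0,0,0,0.12,0.035,0.03,0.065,0.01,0,0,0.24,0.035,0.044,0.1,0.02,0,0,0.36,0.035,0.044,0.108,0.036,0,0,0.48,0.035,0.044,0.108,0.036,0,0,0.555,0.035,0.044,0.108,0.036,0,0,0.555,0.035,0.044,0.108,0.036,0,0,0.555]'|grep ee_
python3 go.py 0.599 -0.129 0.126 -87
```

```text
ee_pos: [0.5981, -0.123, 0.199]
at [ 0.5981 -0.123   0.199 ] q [-22.1  31.3  86.1   0.   62.8  64.5] F [ 0.1  0.  -1.6] w 0.0432
shift [0.0007 0.0061 0.073 ] turn [-0.001  0.001  0.006]
```

```bash

python3 -m crank '[0.035,0.001,0.006,0.03,0,0,0,0.035,0.001,0.006,0.055,0,0,0,0.035,0.001,0.006,0.066,0,0,0,0.035,0.001,0.006,0.071,0,0,0,0.035,0.001,0.006,0.073,0,0,0,0.035,0.001,0.006,0.073,0,0,0]'|grep -E "ee_|force:"
python3 -m crank '[0.035,0,0,0.0015,0,0,0,0.035,0,0,0.003,0,0,0,0.035,0,0,0.003,0,0,0]'|grep -E "ee_|force:"
python3 go.py 0.599 -0.129 0.1238 -87
```

```text
ee_pos: [0.6003, -0.1294, 0.1271]
force: [-0.9, 0.4, -1.9]
gripper_force: 42.0
ee_pos: [0.6003, -0.1297, 0.1241]
force: [0.1, 0.3, -0.9]
gripper_force: 42.0
at [ 0.6003 -0.1297  0.1241] q [-22.6  37.   89.    0.   53.9  64.2] F [ 0.1  0.3 -0.9] w 0.0431
shift [-0.0012 -0.0008  0.0003] turn [ 0.001 -0.001  0.004]
```

```bash

python3 -m crank '[0.035,-0.001,0,0.001,0,0,0,0.035,-0.001,0,0.002,0,0,0,0.035,-0.001,0,0.002,0,0,0]'|grep -E "ee_|force:"
python3 -m crank '[0.058,0,0,0,0,0,0,0.058,0,0,0,0,0,0,0.058,0,0,-0.002,0,0,0,0.058,0,0,-0.02,0,0,0,0.058,0,0,-0.05,0,0,0,0.058,0,0,-0.08,0,0,0,0.058,0,0,-0.1,0,0,0,0.06,0,0,-0.11,0,0,0]'|grep -E "ee_|force:"
python3 go.py 0.486 0.0206 0.24 -2
```

```text
ee_pos: [0.6002, -0.1298, 0.1239]
force: [-0.2, 1.9, 8.4]
gripper_force: 43.1
ee_pos: [0.6003, -0.1304, 0.2346]
force: [-0.0, -0.8, -0.5]
gripper_force: 0.0
at [ 0.6003 -0.1304  0.2346] q [-22.7  29.1  83.7  -0.   66.9  64.1] F [-0.  -0.8 -0.5] w 0.0602
shift [-0.1057 -0.1571 -0.0063] turn [ 0.006 -0.002 -1.48 ]
```

```bash

python3 -m crank '[0.06,-0.04,0,-0.006,0,0,-0.12,0.06,-0.08,-0.01,-0.006,0,0,-0.24,0.06,-0.108,-0.03,-0.006,0,0,-0.36,0.06,-0.108,-0.06,-0.006,0,0,-0.48,0.06,-0.108,-0.09,-0.006,0,0,-0.6,0.06,-0.106,-0.12,-0.006,0,0,-0.72,0.06,-0.106,-0.15,-0.006,0,0,-0.84,0.06,-0.106,-0.157,-0.006,0,0,-0.96]'|grep ee_
python3 go.py 0.486 0.0206 0.2 -3
python3 - <<'E'
from look import *
p=optics.capture('top'); save(p,'t6.png',(80,180,460,320),2.1)
E
```

```text
ee_pos: [0.4824, 0.0247, 0.2366]
at [0.4824 0.0247 0.2366] q [-1.040e+01  1.900e+01  1.015e+02  1.000e-01  5.970e+01  2.090e+01] F [ 0.3 -0.6 -1. ] w 0.0599
shift [-0.0017  0.0053  0.0366] turn [-0.003 -0.001 -0.494]
```

View pics/t6.png

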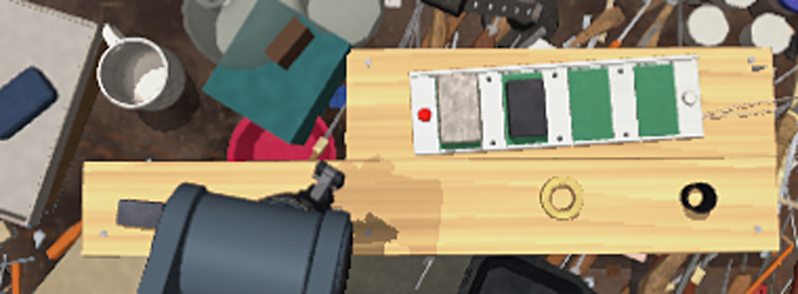

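Top crop: the wood block sits on pad_1 beside the red stud (425,115) and the oilstone on pad_2, both well aligned; the loupe (698,198) has not moved. On to the beige slip.

```bash

python3 -m crank '[0.06,-0.002,0.005,0.02,0,0,-0.12,0.06,-0.002,0.005,0.036,0,0,-0.24,0.06,-0.002,0.005,0.036,0,0,-0.36,0.06,-0.002,0.005,0.036,0,0,-0.48,0.06,-0.002,0.005,0.036,0,0,-0.494,0.06,-0.002,0.005,0.036,0,0,-0.494]'|grep ee_
python3 -m crank '[0.06,0,0,0.03,0,0,0,0.06,0,0,0.06,0,0,0,0.06,0,0,0.08,0,0,0,0.06,0,0,0.088,0,0,0,0.06,0,0,0.088,0,0,0]'|grep -E "ee_|force:"
python3 go.py 0.486 0.0206 0.107 -3
```

```text
ee_pos: [0.4873, 0.0163, 0.2008]
ee_pos: [0.4863, 0.0168, 0.1117]
force: [0.0, 0.1, 0.1]
gripper_force: 0.0
at [0.4863 0.0168 0.1117] q [-11.2  31.  107.8  -0.   41.4  -7.6] F [0.  0.1 0.1] w 0.0602
shift [ 0.0038 -0.0005  0.0047] turn [-0.004 -0.001 -0.011]
```

```bash

python3 -m crank '[0.06,0.004,0,0.003,0,0,0,0.06,0.004,0,0.005,0,0,0,0.015,0.004,0,0.005,0,0,0,0.015,0.004,0,0.005,0,0,0,0.015,0.004,0,0.005,0,0,0,0.015,0.004,0,0.005,0,0,0,0.015,0.004,0,0.005,0,0,0]' 30
python3 go.py 0.486 0.0206 0.107 -3
```

```text
t: 16.95
ee_pos: [0.4882, 0.0208, 0.1092]
orientation: [[0.061, 0.998, 0.002], [0.998, -0.061, -0.0], [-0.0, 0.002, -1.0]]
force: [-0.4, 0.4, 5.4]
gripper_width: 0.0208
gripper_force: 29.8
at [0.4882 0.0208 0.1092] q [-10.7  31.3 107.8   0.   40.8  -7.2] F [-0.4  0.4  5.4] w 0.0208
shift [-0.0003 -0.0022  0.0022] turn [ 0.002  0.    -0.009]
```

```bash

python3 -m crank '[0.015,0,0,-0.02,0,0,0,0.015,0,0,-0.05,0,0,0,0.015,0,0,-0.08,0,0,0.12,0.015,-0.04,0.01,-0.11,0,0,0.24,0.015,-0.08,0.02,-0.12,0,0,0.36,0.015,-0.12,0.03,-0.12,0,0,0.48,0.015,-0.16,0.04,-0.12,0,0,0.6,0.015,-0.2,0.06,-0.12,0,0,0.72]'
python3 go.py 0.6107 -0.3507 0.21 -87
```

```text
t: 17.62
ee_pos: [0.5305, -0.1738, 0.2291]
orientation: [[0.708, 0.706, -0.0], [0.706, -0.708, -0.0], [-0.0, 0.0, -1.0]]
force: [-0.4, 1.0, 0.0]
gripper_width: 0.0205
gripper_force: 29.6
at [ 0.5305 -0.1738  0.2291] q [-29.6  25.2  91.9  -0.   62.8  15.5] F [-0.4  1.   0. ] w 0.0205
shift [-0.068   0.1819  0.0192] turn [0.    0.    0.731]
```

```bash

python3 -m crank '[0.015,-0.013,0.035,0,0,0,0.12,0.015,-0.026,0.07,0,0,0,0.24,0.015,-0.04,0.105,0,0,0,0.36,0.015,-0.053,0.14,0,0,0,0.48,0.015,-0.068,0.182,0.01,0,0,0.6,0.015,-0.068,0.182,0.019,0,0,0.73,0.015,-0.068,0.182,0.019,0,0,0.73,0.015,-0.068,0.182,0.019,0,0,0.73]'|grep ee_
python3 go.py 0.6107 -0.3507 0.125 -87
```

```text
ee_pos: [0.6116, -0.3479, 0.2077]
at [ 0.6116 -0.3479  0.2077] q [-38.7  37.9  70.7   0.   71.6  47.7] F [-1.2  0.1 -0.5] w 0.0206
shift [-0.0008  0.003   0.0827] turn [-0.003  0.003  0.01 ]
```

```bash

python3 -m crank '[0.015,0,0.002,0.03,0,0,0,0.015,-0.001,0.003,0.06,0,0,0,0.015,-0.001,0.003,0.075,0,0,0,0.015,-0.001,0.003,0.08,0,0,0,0.015,-0.001,0.003,0.083,0,0,0,0.015,-0.001,0.003,0.083,0,0,0]'|grep -E "ee_|force:"
python3 -m crank '[0.015,0,0,0.001,0,0,0,0.015,0,0,0.002,0,0,0,0.015,0,0,0.002,0,0,0]'|grep -E "ee_|force:"
python3 go.py 0.6107 -0.3507 0.1212 -87
```

```text
ee_pos: [0.6123, -0.3508, 0.1272]
force: [0.3, 0.6, -0.4]
gripper_force: 29.6
ee_pos: [0.6125, -0.3518, 0.1257]
force: [-0.6, -0.2, -0.1]
gripper_force: 29.6
at [ 0.6125 -0.3518  0.1257] q [-38.9  43.1  74.3   0.   62.5  47.6] F [-0.6 -0.2 -0.1] w 0.0211
shift [-0.0018 -0.0012  0.0045] turn [ 0.001 -0.002  0.008]
```

```bash

python3 -m crank '[0.015,-0.002,-0.001,0.0015,0,0,0,0.015,-0.002,-0.001,0.003,0,0,0,0.015,-0.002,-0.001,0.004,0,0,0,0.015,-0.002,-0.001,0.004,0,0,0]'|grep -E "ee_|force:"
python3 -m crank '[0.015,0,0,0.001,0,0,0,0.015,0,0,0.002,0,0,0,0.015,0,0,0.002,0,0,0]'|grep -E "ee_|force:"
```

```text
ee_pos: [0.6097, -0.3507, 0.1213]
force: [-1.7, 0.9, 5.3]
gripper_force: 30.1
ee_pos: [0.6097, -0.3507, 0.1212]
force: [-4.8, 2.7, 12.5]
gripper_force: 31.0
```

```bash

python3 -m crank '[0.045,0,0,-0.002,0,0,0,0.045,0,0,-0.002,0,0,0,0.045,0,0,-0.003,0,0,0,0.045,0,0,-0.02,0,0,0,0.045,0,0,-0.05,0,0,0,0.06,0,0,-0.08,0,0,0,0.06,0,0,-0.1,0,0,0,0.06,-0.02,-0.03,-0.115,0,0,-0.1]'|grep -E "ee_|force:"
python3 go.py 0.488 0.221 0.24 -5
```

```text
ee_pos: [0.5923, -0.328, 0.2355]
force: [1.6, -0.5, -0.0]
gripper_force: 0.0
at [ 0.5923 -0.328   0.2355] q [-38.4  33.9  74.3  -0.1  71.2  42.5] F [ 1.6 -0.5 -0. ] w 0.0601
shift [-0.0162 -0.5585 -0.01  ] turn [ 0.013  0.    -1.325]
```

```bash

python3 -m crank '[0.06,-0.03,-0.03,-0.005,0,0,-0.12,0.06,-0.055,-0.06,-0.01,0,0,-0.24,0.06,-0.07,-0.09,-0.01,0,0,-0.36,0.06,-0.075,-0.12,-0.01,0,0,-0.48,0.06,-0.07,-0.16,-0.01,0,0,-0.6,0.06,-0.07,-0.2,-0.01,0,0,-0.72,0.06,-0.068,-0.24,-0.01,0,0,-0.84,0.06,-0.063,-0.28,-0.01,0,0,-0.96]'|grep ee_
python3 go.py 0.488 0.221 0.24 -5
```

```text
ee_pos: [0.4802, -0.0539, 0.243]
at [ 0.4802 -0.0539  0.243 ] q [-19.7  18.4 101.1   0.   60.5   5.9] F [ 0.  -0.2  1. ] w 0.06
shift [ 0.2514 -0.1117  0.0031] turn [-0.001 -0.    -0.359]
```

```bash

python3 -m crank '[0.06,0.035,-0.015,0.003,0,0,-0.1,0.06,0.07,-0.031,0.003,0,0,-0.2,0.06,0.105,-0.047,0.003,0,0,-0.3,0.06,0.14,-0.062,0.003,0,0,-0.36,0.06,0.175,-0.078,0.003,0,0,-0.36,0.06,0.21,-0.093,0.003,0,0,-0.36,0.06,0.2514,-0.1117,0.003,0,0,-0.36,0.06,0.2514,-0.1117,0.003,0,0,-0.36]'|grep ee_
python3 go.py 0.488 0.221 0.18 -5
python3 - <<'E'
from look import *
p=optics.capture('top'); save(p,'t7.png',(80,180,460,320),2.1)
boxes(p,["slip_stone"]); boxes(p,["wood_block","oilstone","slip_white"],.114)
E
```

```text
ee_pos: [0.4902, 0.2255, 0.2402]
at [0.4902 0.2255 0.2402] q [12.7 23.  93.9  0.2 63.  17.5] F [ 0.1 -0.4  0.3] w 0.0597
shift [-0.0049 -0.0019  0.0601] turn [ 0.001 -0.003  0.002]
slip_stone [0.489  0.2229] yaw 175.7 err 0.09 conf 0.87 [146. 281.]
wood_block [0.4941 0.2019] yaw 10.7 err 1.74 conf 0.3 [147. 281.]
oilstone [ 0.6034 -0.2031] yaw 93.8 err 0.08 conf 0.67 [330. 230.]
slip_white [ 0.6089 -0.3508] yaw 88.4 err 0.12 conf 0.49 [393. 228.]
```

View pics/t7.png

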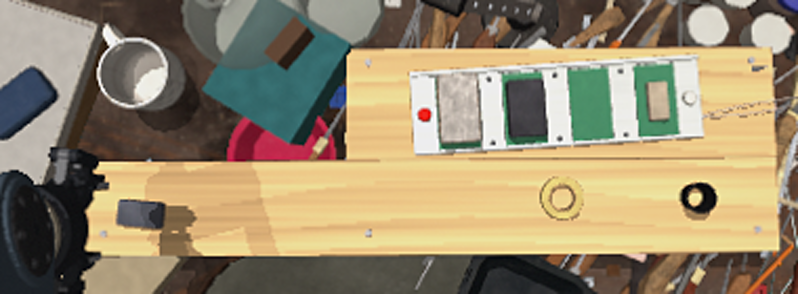

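Top crop: wood, oilstone and beige slip are on pads 1, 2 and 4, within 2 mm by the fit, and the loupe is in place. The hand is left of the slip stone (141,213) only by parallax. Pick it up.

```bash

python3 -m crank '[0.06,-0.004,-0.002,0.03,0,0,0,0.06,-0.004,-0.002,0.06,0,0,0,0.06,-0.004,-0.002,0.09,0,0,0,0.06,-0.004,-0.002,0.115,0,0,0,0.06,-0.004,-0.002,0.12,0,0,0,0.06,-0.004,-0.002,0.12,0,0,0]'|grep -E "ee_|force:"
python3 go.py 0.488 0.2215 0.107 -5
```

```text
ee_pos: [0.4871, 0.2138, 0.1188]
force: [0.0, 0.4, -0.8]
gripper_force: 0.0
at [0.4871 0.2138 0.1188] q [ 11.7  32.7 101.1  -0.   46.5  17. ] F [ 0.   0.4 -0.8] w 0.0602
shift [0.0077 0.0002 0.0118] turn [-0.004  0.001 -0.006]
```

```bash

python3 -m crank '[0.06,0.007,0,0.006,0,0,0,0.06,0.007,0,0.011,0,0,0,0.06,0.007,0,0.011,0,0,0,0.02,0.007,0,0.011,0,0,0,0.02,0.007,0,0.011,0,0,0,0.02,0.007,0,0.011,0,0,0,0.02,0.007,0,0.011,0,0,0,0.02,0.007,0,0.011,0,0,0]' 30
python3 go.py 0.489 0.222 0.107 -5
```

```text
t: 23.03
ee_pos: [0.4892, 0.2228, 0.1102]
orientation: [[0.091, 0.996, 0.001], [0.996, -0.091, 0.0], [0.001, 0.001, -1.0]]
force: [-1.0, 0.7, 5.6]
gripper_width: 0.0268
gripper_force: 30.4
at [0.4892 0.2228 0.1102] q [ 12.6  33.7 100.8   0.   45.3  17.8] F [-1.   0.7  5.6] w 0.0268
shift [-0.0008 -0.0001  0.0032] turn [ 0.001 -0.001 -0.004]
```

```bash

python3 -m crank '[0.02,0,0,-0.02,0,0,0,0.02,0,0,-0.05,0,0,0,0.02,0,0,-0.085,0,0,0.12,0.02,-0.035,0,-0.12,0,0,0.24,0.02,-0.075,0,-0.13,0,0,0.36,0.02,-0.115,0,-0.13,0,0,0.48,0.02,-0.155,0,-0.13,0,0,0.6,0.02,-0.195,0,-0.13,0,0,0.72]'|grep ee_
python3 -m crank '[0.02,-0.03,0.025,0,0,0,0.12,0.02,-0.055,0.05,0,0,0,0.24,0.02,-0.085,0.08,0,0,0,0.36,0.02,-0.115,0.115,0,0,0,0.48,0.02,-0.115,0.115,0,0,0,0.48]'|grep ee_
python3 go.py 0.607 -0.277 0.21 -87
```

```text
ee_pos: [0.4706, 0.0281, 0.2399]
ee_pos: [0.4682, -0.1398, 0.2396]
at [ 0.4682 -0.1398  0.2396] q [-29.7  19.  100.8  -0.2  59.9  44.9] F [ 0.9  1.2 -0.5] w 0.0271
shift [0.097  0.1692 0.0307] turn [ 0.005 -0.002  0.218]
```

```bash

python3 -m crank '[0.02,0.018,0.031,0.006,0,0,0.1,0.02,0.036,0.062,0.012,0,0,0.2,0.02,0.054,0.094,0.018,0,0,0.22,0.02,0.072,0.126,0.024,0,0,0.22,0.02,0.09,0.157,0.03,0,0,0.22,0.02,0.097,0.169,0.03,0,0,0.22,0.02,0.097,0.169,0.03,0,0,0.22,0.02,0.097,0.169,0.03,0,0,0.22]'|grep ee_
python3 go.py 0.607 -0.277 0.126 -87
```

```text
ee_pos: [0.6064, -0.2683, 0.2082]
at [ 0.6064 -0.2683  0.2082] q [-33.5  34.7  77.4   0.   68.1  53.1] F [0.1 0.4 0.1] w 0.027
shift [0.0002 0.0089 0.0821] turn [-0.002  0.002  0.008]
```

```bash

python3 -m crank '[0.02,0,0.008,0.03,0,0,0,0.02,0,0.008,0.06,0,0,0,0.02,0,0.008,0.074,0,0,0,0.02,0,0.008,0.079,0,0,0,0.02,0,0.008,0.082,0,0,0,0.02,0,0.008,0.082,0,0,0]'|grep -E "ee_|force:"
python3 -m crank '[0.02,0,0,0.001,0,0,0,0.02,0,0,0.002,0,0,0,0.02,0,0,0.002,0,0,0]'|grep -E "ee_|force:"
python3 go.py 0.607 -0.277 0.1222 -87
```

```text
ee_pos: [0.6071, -0.2759, 0.1277]
force: [-0.1, -0.8, 0.2]
gripper_force: 29.8
ee_pos: [0.6078, -0.2769, 0.1265]
force: [-0.6, 0.6, 0.2]
gripper_force: 29.8
at [ 0.6078 -0.2769  0.1265] q [-34.1  40.3  80.6   0.   59.   52.5] F [-0.6  0.6  0.2] w 0.027
shift [-0.0008  0.0001  0.0043] turn [ 0.001 -0.002  0.008]
```

```bash

python3 -m crank '[0.02,-0.001,0,0.0015,0,0,0,0.02,-0.001,0,0.003,0,0,0,0.02,-0.001,0,0.0045,0,0,0,0.02,-0.001,0,0.006,0,0,0,0.02,-0.001,0,0.006,0,0,0]'|grep -E "ee_|force:"
```

```text
ee_pos: [0.6064, -0.2769, 0.1221]
force: [-3.6, 2.5, 12.3]
gripper_force: 31.2
```

```bash

python3 -m crank '[0.045,0,0,-0.002,0,0,0,0.045,0,0,-0.002,0,0,0,0.045,0,0,-0.003,0,0,0,0.045,0,0,-0.02,0,0,0,0.045,0,0,-0.05,0,0,0,0.045,0,0,-0.08,0,0,0,0.045,0,0,-0.11,0,0,0,0.045,-0.02,-0.03,-0.125,0,0,0]'|grep -E "ee_|force:"
python3 -m crank '[0.045,-0.03,-0.03,0,0,0,-0.12,0.045,-0.06,-0.06,0,0,0,-0.24,0.045,-0.09,-0.09,0,0,0,-0.36,0.045,-0.09,-0.13,0,0,0,-0.48,0.045,-0.09,-0.17,0,0,0,-0.6,0.045,-0.09,-0.21,0,0,0,-0.72,0.045,-0.09,-0.25,0,0,0,-0.84,0.045,-0.09,-0.29,0,0,0,-0.84]'|grep -E "ee_|force:"
python3 - <<'E'
from look import *
p=optics.capture('top'); save(p,'t8.png',(80,180,460,320),2.1)
boxes(p,z=.114); print([np.round(d["at"],3) for d in search_frame(p,"loupe")])
E
```

```text
ee_pos: [0.5898, -0.2543, 0.2482]
force: [1.7, -1.0, 1.3]
gripper_force: 0.0
ee_pos: [0.4769, 0.0378, 0.2442]
force: [0.3, -0.4, -0.7]
gripper_force: 0.0
wood_block [ 0.6019 -0.1278] yaw 89.4 err 0.1 conf 0.57 [297. 231.]
oilstone [ 0.602  -0.2032] yaw 94.4 err 0.07 conf 0.82 [330. 231.]
oilstone [ 0.6047 -0.2753] yaw 112.7 err 0.82 conf 0.38 [361. 229.]
slip_stone [ 0.6059 -0.2765] yaw 92.6 err 0.11 conf 0.86 [361. 229.]
slip_white [ 0.6096 -0.351 ] yaw 96.6 err 0.27 conf 0.54 [393. 227.]
slip_white [ 0.6074 -0.1304] yaw 116.9 err 0.72 conf 0.25 [297. 231.]
[array([ 0.504, -0.394,  0.129])]
```

View pics/t8.png

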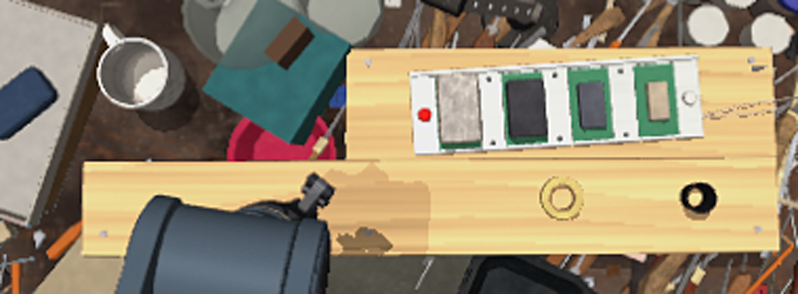

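All four blocks lie centred on their pads in order from the red stud (425,115), within about 3 mm and a few degrees. The loupe (698,198) is unmoved and the hand is clear.

```bash
python3 -c "
from plant import ticket; print(ticket.hand_in())"
```

```text
the job is handed in; nothing more can be done
None
```

The wood block, oilstone, slip stone and beige slip are on pads 1 to 4, counted from the red stud. In the last top picture each was within about 3 mm of its pad's centre and a few degrees of its length, and the loupe had not moved. The job is handed in, but no verdict came back.

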